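# Stand the narrow-footed flask on the photo stand

## Task

Lift the terracotta flask with the dark painted bands out of its cork ring and stand it upright on its narrow foot inside the blue circle in the middle of the round white photo stand. It is top-heavy: keep it upright, set it down gently rather than dropping it, let go slowly and carefully, and watch for a second that it stays still with the hand off it before you finish. Leave the black flask undisturbed in its ring.

Things in the scene. Friction and masses are not known exactly. Their poses are not given: they have to be found in the camera images.
- flask_mid (a point): Centre (half-way up) of the loose terracotta flask with dark bands: 160 mm tall, 0.28 kg, z axis up through the mouth. Foot 36 mm wide, 80 mm below this point; belly 70 mm wide at this point; straight round neck 26 mm wide from 34 to 72 mm above it (grasp there, about 58 mm above, from any side); lip 33 mm wide, top 80 mm above. It stands in a cork ring.
- ring_a: Fixed cork ring round the foot of the terracotta flask, 84 mm across, hole 48 mm, 22 mm tall; origin: centre of its underside, on the table. The flask's foot stands on the table inside it with about 6 mm of play all round.
- stand_top (a point): Centre of the flat top of the fixed photo stand, z up: a white disc 120 mm across on a 130 mm square black base, its top 30 mm above the table, with a thin blue circle 76 mm across about its centre. It does not turn.
- black_flask_mid (a point): Centre (half-way up) of the plain black flask, same shape and size as the terracotta one, loose in a like cork ring; leave it alone. The two flasks and the stand may change places; each is at least 190 mm from the others, centre to centre.
Mind the look-alikes: they are no part of the job. There is more than one size of the part that bears flask_mid; the job needs the middle-sized.

How it is judged:
By the outcome, as a careful person would: the job done as asked, in the order asked, and still so for the second after the job is handed in, with the robot touching nothing.
It also fails if it takes over 51 s, if anything falls off the work surface, if the arm or the gripper's body presses on something with over 40 N, if the wrist force passes 120 N, or if a joint passes its speed limit or range.

## Robot

A 7-joint arm with a two-finger parallel gripper is mounted at the origin on the work surface. World frame = base frame: x ahead of the robot, y to its left, z up, the work surface at z = 0. Lengths are in m, angles in rad, forces in N, time in s.
With the tool pointing down it reaches from about 0.425 to 1.025 m from the base axis. Payload 9.4 kg.
Tool frame: the origin (TCP) lies on the mounting face of the last link; the fingertips stand 173 mm ahead of it and the grasp point (between the pads) lies 155 mm ahead of it; z points along the fingers, y is the direction in which the jaws open and shut (so a half turn about z gives the same grasp; the last joint's range is limited). The gripper opens to 85 mm and grips with 20 to 120 N. Pads are 22 mm wide; open, the fingers measure 114 mm over their backs; the gripper's body (76 mm by 85 mm) begins 54 mm behind the grasp point. The pads swing forward as they close: fully open they stand 13 mm farther back than shut.
Start: joints at [-1.372, 0.599, -0.003, 1.599, 0.002, 0.943, -0.08], TCP at [0.197, 0.698, 0.405] pointing down, gripper open.
Joint ranges: [-2.57, 2.57], [-0.35, 1.97], [-1.29, 1.29], [0.11, 2.56], [-1.05, 4.19], [0.11, 1.86], [-2.63, 2.63]. Speed limits (rad/s): [2.22, 2.22, 3.01, 3.01, 3.14, 3.14, 3.14].

## Interface

Orientations are given as a unit quaternion [w, x, y, z].
In Python, from bench import readout, get_image, get_calibration, robot gives the robot as it stands.
- The arm moves only by the shell command python3 -m handwheel 'ROWS' [FORCE]. ROWS is JSON, a list of rows, each an object of numbers: "dx", "dy", "dz": the shift along the tool's x, y, z in cm; "ax", "ay", "az": the turn, a rotation vector about the tool's x, y, z in rad; "claw": the opening, from 0 (shut) to 1 (fully open). In form: [{"dx": .., "dy": .., "dz": .., "ax": .., "ay": .., "az": .., "claw": ..}, ...]. A call has 1 to 20 rows; each row shifts and turns the commanded pose from where the row before left it, along the tool's axes as they then stand; what a row does not reach is not made up. A row lasts 1/10 s, in which the tool goes at most 50 mm and 8.59 degrees, less where a joint would pass 70% of its speed; a pose out of reach is approached as far as the arm can. A call is refused whole if a number of a shift passes 5 or a number of a turn 0.15, either way. A call with a gripper value outside its range is refused whole. The fingers move at their own pace and stop on an object; FORCE is the grip in N (left out, the last holds). Time passes only in rows, so rows that do not move let the fingers close. It gives the time, the measured TCP pose, the force and the opening at its end, in the units of the state.
- readout.state(): the state, without advancing time (a new reading comes with each control period).
- get_image(name): name is "scene" or "top" or "wrist"; returns the picture (420x560x3 uint8, red, green, blue); there is no depth.
- get_calibration(name): a dict with "fx", "fy", "cx", "cy" (pixels), "rvec" (rotation vector, rad) and "tvec" (3), from world to camera coordinates, as OpenCV has them. Camera axes: x right, y down, z forward; pixel columns grow to the right and rows downward; lengths in m; the calibration is good to about 2 mm. The wrist camera is an equidistant fisheye: a pixel r from the principal point sees the ray r / f radians off the axis. A picture is of the moment at which its call begins: read the wrist's pose just before it. get_calibration takes no time and is no camera call; for the wrist camera it gives the pose at the moment of the call.
- robot.close_job(): hands the job in, once; it reports no verdict.
The state is a dict: "t": time; "qpos": joint angles; "qd": joint speeds; "tau": joint torques, N m; "ee_pos": TCP position; "tcp_rot": TCP orientation; "ft_force": force on the tool from outside, world axes, zero at the start; "torque": the same for the moment, N m; "width": opening from 0.0 (shut) to 1.0 (fully open).
Only numpy, scipy, OpenCV 4.12 (cv2) and the standard library are available. Lean on these libraries where they do the work, as an engineer would, in place of code of your own. Each camera call takes 0.05 s, during which the arm holds its last target.

## Working session

There is one attempt and no reset: what is moved stays moved. The work goes in short steps, Python scripts to look and compute and a shell command to move; the robot and the scene stay as the last step left them, time stands still between calls to the robot, and variables do not carry over. Pictures are saved under pics/ and viewed, and the job is handed in when it is done.

```bash
mkdir -p pics
python3 - <<'E'
from bench import readout, get_image, get_calibration
import cv2
s=readout.state(); print({k:s[k] for k in ('t','ee_pos','tcp_rot','ft_force','width','qpos')})
for n in ('scene','top'):
    cv2.imwrite(f'pics/{n}0.png',get_image(n)[:,:,::-1]); print(n,get_calibration(n))
E
```

```text
{'t': 0.0, 'ee_pos': array([0.19733812, 0.69741884, 0.40382995]), 'tcp_rot': array([-4.92222491e-05,  1.37436014e-01,  9.90510352e-01, -7.63261693e-04]), 'ft_force': array([ 0.20575156, -0.26670608, -0.68123184]), 'width': 0.9996838276809892, 'qpos': array([-1.37171782,  0.60011146, -0.0025665 ,  1.60011959,  0.00178096,
        0.94289357, -0.07983286])}
scene {'fx': 449.4486429942713, 'fy': 449.4486429942713, 'cx': 279.46409768432727, 'cy': 206.41383477150094, 'rvec': array([ 1.89385263,  1.94066811, -0.51843205]), 'tvec': array([ 0.01398933, -0.40464678,  1.23191009])}
top {'fx': 521.1347167098396, 'fy': 521.1347167098396, 'cx': 272.98325854171867, 'cy': 212.70876894718234, 'rvec': array([ 2.09903305, -2.15068779,  0.17046323]), 'tvec': array([0.03717051, 0.55498201, 1.14633267])}
```

View pics/scene0.png

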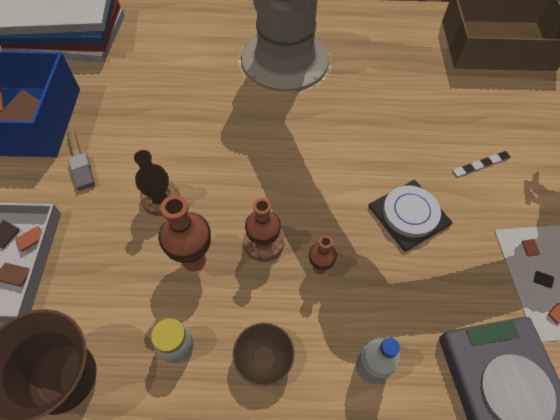

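View pics/top0.png

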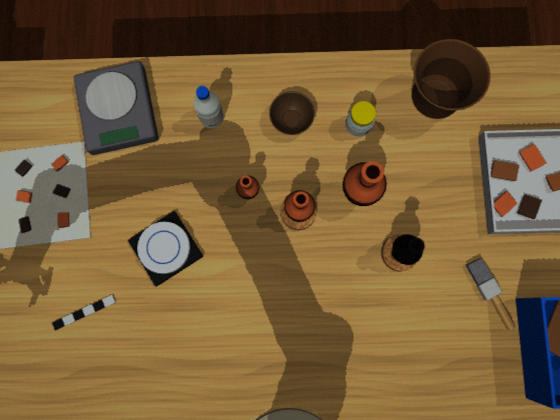

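The scene camera shows three terracotta flasks: big at (185,235), middle at (263,225) in a cork ring, and small at (323,255). In the top view they are at (365,183), (300,205) and (247,187). The black flask is at (152,180) in scene and (405,250) in top. The middle one is the only terracotta flask in a cork ring, so it fits; I'll confirm with enlarged crops.

Run:
```python
import cv2,numpy as np
a=cv2.imread('pics/scene0.png');b=cv2.imread('pics/top0.png')
f=lambda im,x,y,w,h,s:cv2.convertScaleAbs(cv2.resize(im[y:y+h,x:x+w],None,fx=s,fy=s,interpolation=cv2.INTER_CUBIC),alpha=1.8)
A=f(a,225,190,80,75,5);B=f(b,260,165,80,75,5)
C=f(a,365,175,90,75,4);D=f(b,120,205,90,75,4)
cv2.imwrite('pics/crop1.png',np.hstack([A,B]));cv2.imwrite('pics/crop2.png',np.hstack([C,D]))
```

```text
(no output)
```

View pics/crop1.png

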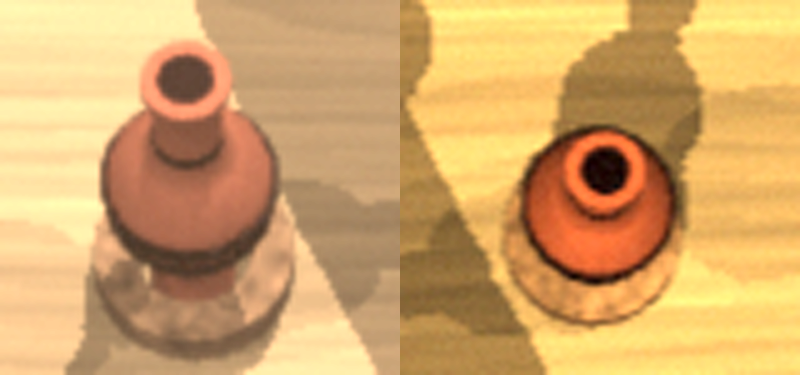

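View pics/crop2.png

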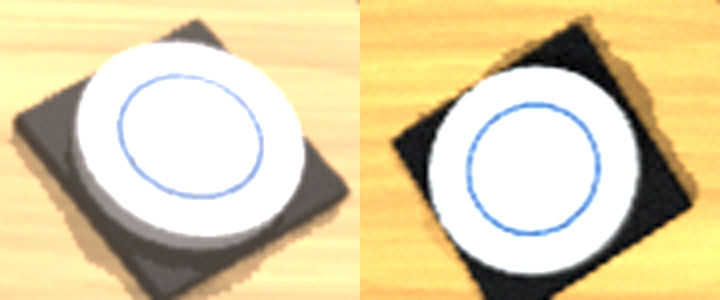

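The crops confirm it: dark bands, a cork ring, mouth at scene (262.4,205.6) / top (301,199). The blue circle's centre is at scene (412.8,209) / top (163.5,247.3).

```bash
cat > h.py <<'E'
import numpy as np,cv2
from bench import get_calibration,readout
from scipy.spatial.transform import Rotation as R
def P(n):
    c=get_calibration(n);K=np.array([[c['fx'],0,c['cx']],[0,c['fy'],c['cy']],[0,0,1]])
    return K@np.c_[cv2.Rodrigues(c['rvec'])[0],c['tvec']]
def tri(s,t):
    X=cv2.triangulatePoints(P('scene'),P('top'),np.array(s,float),np.array(t,float))[:,0];return X[:3]/X[3]
def proj(n,X):
    x=P(n)@np.r_[X,1];return x[:2]/x[2]
def ray(n,uv,z):
    M=P(n);c=-np.linalg.solve(M[:,:3],M[:,3]);d=np.linalg.solve(M[:,:3],[*uv,1]);return c+d*(z-c[2])/d[2]
E
python3 - <<'E'
from h import *
np.set_printoptions(precision=4,suppress=True)
for nm,s,t,z in [('mouth',(262.4,205.6),(301,199),.16),('stand',(412.75,209),(163.5,247.25),.03),('blackmouth',(143.5,157.5),(409,247),.16),('bigmouth',(175,207),(373,172),.2)]:
    X=tri(s,t);print(nm,X,'res',proj('scene',X)-s,ray('scene',s,z),ray('top',t,z))
s=readout.state();q=s['tcp_rot'];r=R.from_quat(q,scalar_first=True).as_matrix();print(r)
E
```

```text
mouth [ 0.5639 -0.0359  0.1589] res [-0.5368 -0.0257] [ 0.5646 -0.0349  0.16  ] [ 0.5637 -0.0366  0.16  ]
stand [0.485  0.2799 0.0272] res [-0.5017 -0.0241] [0.4867 0.28   0.03  ] [0.4845 0.2785 0.03  ]
blackmouth [ 0.4597 -0.2609  0.1537] res [3.8093 0.1023] [ 0.4643 -0.2658  0.16  ] [ 0.458  -0.2538  0.16  ]
bigmouth [ 0.6036 -0.1778  0.2145] res [-1.0314 -0.0511] [ 0.5952 -0.18    0.2   ] [ 0.6074 -0.1818  0.2   ]
[[-0.9622  0.2722 -0.0003]
 [ 0.2722  0.9622 -0.0014]
 [-0.0001 -0.0014 -1.    ]]
```

```bash
python3 -m handwheel '[{"dx":-0.92,"dy":-1.01,"claw":1},{"dx":-1.84,"dy":-2.02},{"dx":-2.76,"dy":-3.03},{"dx":-2.76,"dy":-3.03},{"dx":-2.76,"dy":-3.03},{"dx":-2.76,"dy":-3.03},{"dx":-2.76,"dy":-3.03},{"dx":-2.76,"dy":-3.03},{"dx":-2.76,"dy":-3.03},{"dx":-2.76,"dy":-3.03},{"dx":-2.76,"dy":-3.03},{"dx":-2.76,"dy":-3.03},{"dx":-2.76,"dy":-3.03},{"dx":-2.76,"dy":-3.03},{"dx":-2.76,"dy":-3.03},{"dx":-2.76,"dy":-3.03},{"dx":-2.76,"dy":-3.03},{"dx":-2.76,"dy":-3.03}]'
```

```text
schema error: expected keys dx, dy, dz, ax, ay, az, claw
```

```bash
python3 -m handwheel '[{"dx":-0.92,"dy":-1.01,"dz":0,"ax":0,"ay":0,"az":0,"claw":1},{"dx":-1.84,"dy":-2.02,"dz":0,"ax":0,"ay":0,"az":0,"claw":1},{"dx":-2.76,"dy":-3.03,"dz":0,"ax":0,"ay":0,"az":0,"claw":1},{"dx":-2.76,"dy":-3.03,"dz":0,"ax":0,"ay":0,"az":0,"claw":1},{"dx":-2.76,"dy":-3.03,"dz":0,"ax":0,"ay":0,"az":0,"claw":1},{"dx":-2.76,"dy":-3.03,"dz":0,"ax":0,"ay":0,"az":0,"claw":1},{"dx":-2.76,"dy":-3.03,"dz":0,"ax":0,"ay":0,"az":0,"claw":1},{"dx":-2.76,"dy":-3.03,"dz":0,"ax":0,"ay":0,"az":0,"claw":1},{"dx":-2.76,"dy":-3.03,"dz":0,"ax":0,"ay":0,"az":0,"claw":1},{"dx":-2.76,"dy":-3.03,"dz":0,"ax":0,"ay":0,"az":0,"claw":1},{"dx":-2.76,"dy":-3.03,"dz":0,"ax":0,"ay":0,"az":0,"claw":1},{"dx":-2.76,"dy":-3.03,"dz":0,"ax":0,"ay":0,"az":0,"claw":1},{"dx":-2.76,"dy":-3.03,"dz":0,"ax":0,"ay":0,"az":0,"claw":1},{"dx":-2.76,"dy":-3.03,"dz":0,"ax":0,"ay":0,"az":0,"claw":1},{"dx":-2.76,"dy":-3.03,"dz":0,"ax":0,"ay":0,"az":0,"claw":1},{"dx":-2.76,"dy":-3.03,"dz":0,"ax":0,"ay":0,"az":0,"claw":1},{"dx":-2.76,"dy":-3.03,"dz":0,"ax":0,"ay":0,"az":0,"claw":1},{"dx":-1.84,"dy":-2.02,"dz":0,"ax":0,"ay":0,"az":0,"claw":1},{"dx":-0.92,"dy":-1.01,"dz":0,"ax":0,"ay":0,"az":0,"claw":1},{"dx":0,"dy":0,"dz":0,"ax":0,"ay":0,"az":0,"claw":1}]'
cat >> h.py <<'E'
def go(x,y,z):
    s=readout.state();r=R.from_quat(s['tcp_rot'],scalar_first=True)
    print('t',round(s['t'],2),'pos',s['ee_pos'].round(4),'ft',s['ft_force'].round(1),'w',round(s['width'],3),'zaxis',r.as_matrix()[:,2].round(4),'tool cm',(r.inv().apply(np.array([x,y,z])-s['ee_pos'])*100).round(2))
E
python3 -c "
from h import *;go(.564,-.036,.293)"
```

```text
t: 2.1
ee_pos: [0.5087, 0.0724, 0.4047]
tcp_rot: [0.0, 0.139, 0.99, -0.0]
ft_force: [-0.1, 0.2, -0.2]
width: 1.001
t 2.1 pos [0.5087 0.0724 0.4047] ft [-0.1  0.2 -0.2] w 1.001 zaxis [ 0.e+00 -5.e-04 -1.e+00] tool cm [-8.3  -8.89 11.17]
```

```bash
python3 -m handwheel '[{"dx":-1.3,"dy":-1.4,"dz":0,"ax":0,"ay":0,"az":0,"claw":1},{"dx":-2.5,"dy":-2.7,"dz":0,"ax":0,"ay":0,"az":0,"claw":1},{"dx":-2.5,"dy":-2.7,"dz":0,"ax":0,"ay":0,"az":0,"claw":1},{"dx":-1.3,"dy":-1.4,"dz":0,"ax":0,"ay":0,"az":0,"claw":1},{"dx":-0.7,"dy":-0.7,"dz":0,"ax":0,"ay":0,"az":0,"claw":1},{"dx":0,"dy":0,"dz":0,"ax":0,"ay":0,"az":0,"claw":1},{"dx":0,"dy":0,"dz":0,"ax":0,"ay":0,"az":0,"claw":1}]'
python3 - <<'E'
from h import *
from bench import get_image
go(.564,-.036,.293)
c=get_calibration('wrist');im=get_image('wrist');print(c)
cv2.imwrite('pics/w1.png',im[:,:,::-1]);cv2.imwrite('pics/top1.png',get_image('top')[:,:,::-1])
Rm=cv2.Rodrigues(c['rvec'])[0]
for z in (.138,.16): 
    v=Rm@np.array([.564,-.036,z])+np.array(c['tvec']);th=np.arctan2(np.hypot(*v[:2]),v[2]);u=v[:2]/np.hypot(*v[:2])*th*c['fx'];print(z,u+[c['cx'],c['cy']])
E
```

```text
t: 2.8
ee_pos: [0.5638, -0.0322, 0.4045]
tcp_rot: [-0.0, 0.137, 0.991, 0.0]
ft_force: [-0.1, 0.5, -0.2]
width: 0.996
t 2.8 pos [ 0.5638 -0.0322  0.4045] ft [-0.1  0.5 -0.2] w 0.996 zaxis [-7.e-04  8.e-04 -1.e+00] tool cm [-0.13 -0.36 11.15]
{'fx': 325.19226210127806, 'fy': 325.19226210127806, 'cx': 280.89457662884314, 'cy': 205.87202780709774, 'rvec': array([-2.31533019, -1.75236587, -0.25029389]), 'tvec': array([-0.1218855 , -0.56590919,  0.22529666])}
0.138 [276.44514156 210.06535309]
0.16 [276.01187763 219.30474269]
```

View pics/w1.png

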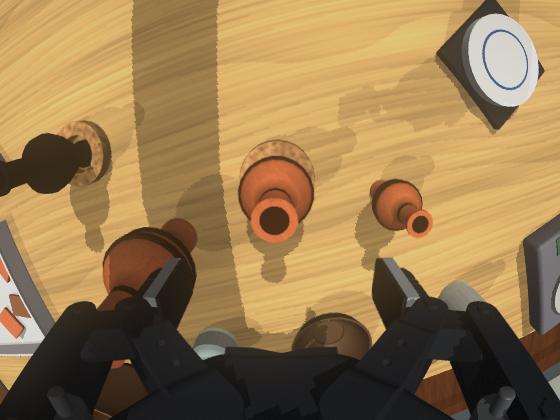

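The wrist view shows the mouth at (274,218) against a predicted (276,219), so the position holds. I'll descend most of the way, then recheck.

```bash
python3 -m handwheel '[{"dx":-0.1,"dy":-0.4,"dz":0.5,"ax":0,"ay":0,"az":0,"claw":1},{"dx":0,"dy":0,"dz":1,"ax":0,"ay":0,"az":0,"claw":1},{"dx":0,"dy":0,"dz":1,"ax":0,"ay":0,"az":0,"claw":1},{"dx":0,"dy":0,"dz":1,"ax":0,"ay":0,"az":0,"claw":1},{"dx":0,"dy":0,"dz":0.5,"ax":0,"ay":0,"az":0,"claw":1},{"dx":0,"dy":0,"dz":0,"ax":0,"ay":0,"az":0,"claw":1},{"dx":0,"dy":0,"dz":0,"ax":0,"ay":0,"az":0,"claw":1},{"dx":0,"dy":0,"dz":0,"ax":0,"ay":0,"az":0,"claw":1}]'
python3 - <<'E'
from h import *
from bench import get_image
go(.564,-.036,.293)
c=get_calibration('wrist');im=get_image('wrist')
cv2.imwrite('pics/w2.png',im[:,:,::-1])
Rm=cv2.Rodrigues(c['rvec'])[0]
def pr(X):
    v=Rm@np.array(X)+np.array(c['tvec']);th=np.arctan2(np.hypot(*v[:2]),v[2]);return v[:2]/np.hypot(*v[:2])*th*c['fx']+[c['cx'],c['cy']]
print(pr([.564,-.036,.16]),pr([.565,-.036,.16]),pr([.564,-.035,.16]))
go(.564,-.036,.293)
cv2.imwrite('pics/w2c.png',cv2.resize(im[150:350,180:380,::-1],None,fx=3,fy=3))
E
```

```text
t: 3.7
ee_pos: [0.5643, -0.0382, 0.365]
tcp_rot: [0.0, 0.137, 0.991, 0.0]
ft_force: [0.2, 0.1, 0.3]
width: 1.002
t 3.7 pos [ 0.5643 -0.0382  0.365 ] ft [0.2 0.1 0.3] w 1.002 zaxis [ 6.e-04  0.e+00 -1.e+00] tool cm [0.09 0.2  7.2 ]
[284.73968911 237.10866951] [285.20338528 238.64052508] [286.39905935 236.67100351]
t 3.75 pos [ 0.5643 -0.0382  0.3651] ft [ 1.6  0.6 -0.1] w 0.998 zaxis [ 7.e-04  0.e+00 -1.e+00] tool cm [0.09 0.2  7.21]
```

View pics/w2c.png

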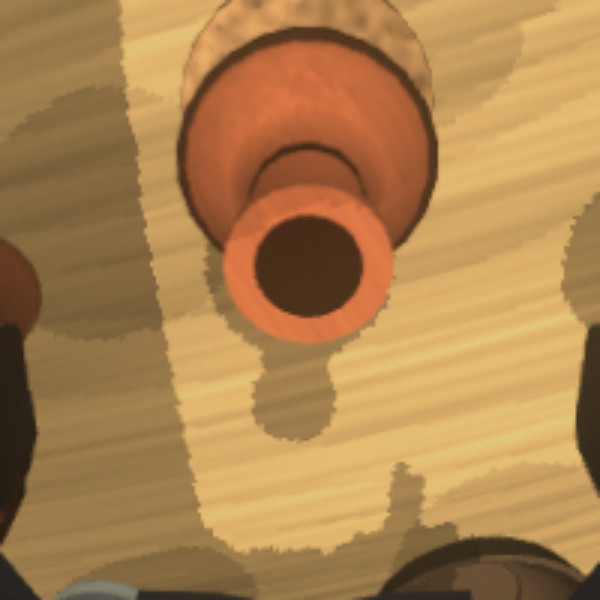

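Mouth at (283,238), within 1–2 mm of my estimate and centred between the fingers. Next: descend to the neck.

```bash
python3 -m handwheel '[{"dx":0,"dy":0.1,"dz":0.6,"ax":0,"ay":0,"az":0,"claw":1},{"dx":0,"dy":0,"dz":1,"ax":0,"ay":0,"az":0,"claw":1},{"dx":0,"dy":0,"dz":1,"ax":0,"ay":0,"az":0,"claw":1},{"dx":0,"dy":0,"dz":1,"ax":0,"ay":0,"az":0,"claw":1},{"dx":0,"dy":0,"dz":1,"ax":0,"ay":0,"az":0,"claw":1},{"dx":0,"dy":0,"dz":1,"ax":0,"ay":0,"az":0,"claw":1},{"dx":0,"dy":0,"dz":1,"ax":0,"ay":0,"az":0,"claw":1},{"dx":0,"dy":0,"dz":0.6,"ax":0,"ay":0,"az":0,"claw":1},{"dx":0,"dy":0,"dz":0,"ax":0,"ay":0,"az":0,"claw":1},{"dx":0,"dy":0,"dz":0,"ax":0,"ay":0,"az":0,"claw":1}]' 40
python3 - <<'E'
from h import *
from bench import get_image
go(.564,-.037,.293)
a=get_image('scene')[:,:,::-1]; cv2.imwrite('pics/s3.png',cv2.resize(a[130:280,180:360],None,fx=4,fy=4))
go(.564,-.037,.293)
E
```

```text
t: 4.75
ee_pos: [0.5645, -0.0372, 0.2927]
tcp_rot: [-0.0, 0.137, 0.991, -0.0]
ft_force: [0.0, -0.5, -0.2]
width: 1.003
t 4.75 pos [ 0.5645 -0.0372  0.2927] ft [ 0.  -0.5 -0.2] w 1.003 zaxis [-1.e-04 -0.e+00 -1.e+00] tool cm [ 0.05  0.01 -0.03]
t 4.8 pos [ 0.5646 -0.0372  0.293 ] ft [ 0.1  0.4 -0.7] w 0.999 zaxis [ 5.e-04 -0.e+00 -1.e+00] tool cm [ 0.06  0.   -0.  ]
```

View pics/s3.png

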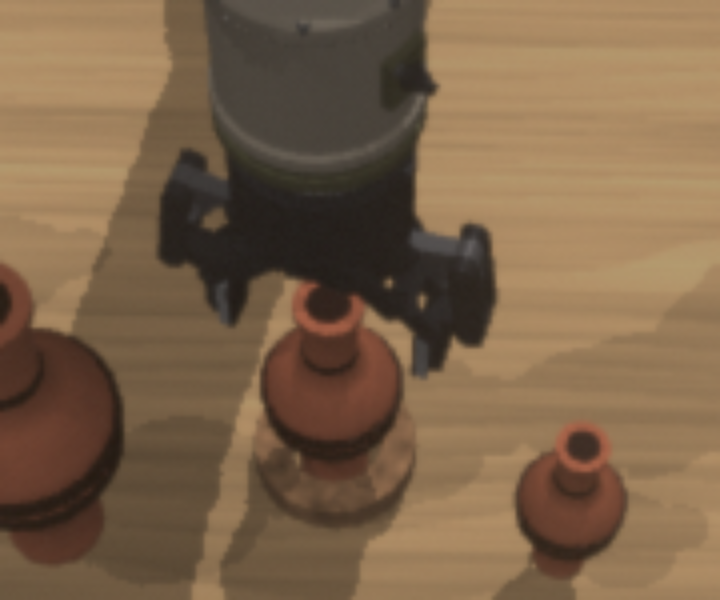

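The fingers straddle the neck evenly, clear of the lip and belly. Next: close slowly.

```bash
python3 -m handwheel '[{"dx":0,"dy":0,"dz":0,"ax":0,"ay":0,"az":0,"claw":0.8},{"dx":0,"dy":0,"dz":0,"ax":0,"ay":0,"az":0,"claw":0.6},{"dx":0,"dy":0,"dz":0,"ax":0,"ay":0,"az":0,"claw":0.5},{"dx":0,"dy":0,"dz":0,"ax":0,"ay":0,"az":0,"claw":0.44},{"dx":0,"dy":0,"dz":0,"ax":0,"ay":0,"az":0,"claw":0.4},{"dx":0,"dy":0,"dz":0,"ax":0,"ay":0,"az":0,"claw":0.36},{"dx":0,"dy":0,"dz":0,"ax":0,"ay":0,"az":0,"claw":0.33},{"dx":0,"dy":0,"dz":0,"ax":0,"ay":0,"az":0,"claw":0.3},{"dx":0,"dy":0,"dz":0,"ax":0,"ay":0,"az":0,"claw":0.27},{"dx":0,"dy":0,"dz":0,"ax":0,"ay":0,"az":0,"claw":0.24},{"dx":0,"dy":0,"dz":0,"ax":0,"ay":0,"az":0,"claw":0.1},{"dx":0,"dy":0,"dz":0,"ax":0,"ay":0,"az":0,"claw":0},{"dx":0,"dy":0,"dz":0,"ax":0,"ay":0,"az":0,"claw":0},{"dx":0,"dy":0,"dz":0,"ax":0,"ay":0,"az":0,"claw":0},{"dx":0,"dy":0,"dz":0,"ax":0,"ay":0,"az":0,"claw":0}]' 40
python3 - <<'E'
from h import *
from bench import get_image
go(.564,-.037,.293)
a=get_image('scene')[:,:,::-1]; cv2.imwrite('pics/s4.png',cv2.resize(a[130:280,180:360],None,fx=4,fy=4))
E
```

```text
t: 6.3
ee_pos: [0.5645, -0.0372, 0.293]
tcp_rot: [0.0, 0.138, 0.99, 0.0]
ft_force: [-0.2, -1.0, 5.0]
width: 0.356
t 6.3 pos [ 0.5645 -0.0372  0.293 ] ft [-0.2 -1.   5. ] w 0.356 zaxis [ 6.e-04 -0.e+00 -1.e+00] tool cm [0.06 0.01 0.  ]
```

View pics/s4.png

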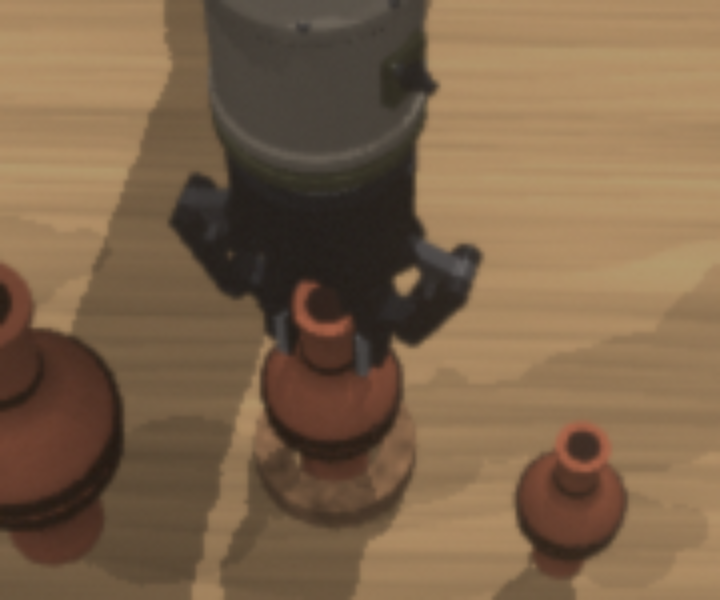

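```bash
python3 -m handwheel '[{"dx":0,"dy":0,"dz":0,"ax":0,"ay":0,"az":0,"claw":0},{"dx":0,"dy":0,"dz":0,"ax":0,"ay":0,"az":0,"claw":0},{"dx":0,"dy":0,"dz":0,"ax":0,"ay":0,"az":0,"claw":0}]'
python3 - <<'E'
from h import *
from bench import get_image
go(.564,-.037,.293)
a=get_image('wrist')[:,:,::-1]; cv2.imwrite('pics/w5.png',cv2.resize(a[120:420,140:440],None,fx=2,fy=2))
E
```

```text
t: 6.65
ee_pos: [0.5645, -0.0372, 0.293]
tcp_rot: [0.0, 0.137, 0.991, 0.0]
ft_force: [-0.9, 0.1, 5.5]
width: 0.355
t 6.65 pos [ 0.5645 -0.0372  0.293 ] ft [-0.9  0.1  5.5] w 0.355 zaxis [ 7.e-04 -0.e+00 -1.e+00] tool cm [0.06 0.01 0.  ]
```

View pics/w5.png

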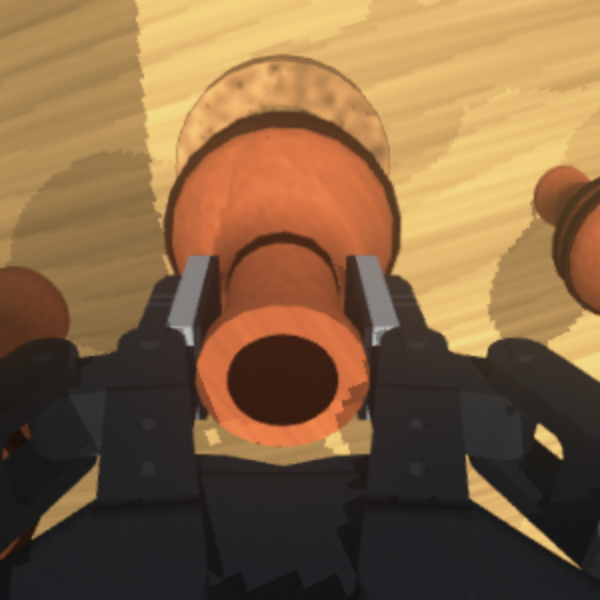

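Jaw opening of 0.355 (30 mm, but the neck is 26 mm) and +5.5 N upward: the tips have swung forward onto the shoulder below the neck band. I'll ease open, raise 7 mm and close again.

```bash
python3 -m handwheel '[{"dx":0,"dy":0,"dz":0,"ax":0,"ay":0,"az":0,"claw":0.36},{"dx":0,"dy":0,"dz":0,"ax":0,"ay":0,"az":0,"claw":0.38},{"dx":0,"dy":0,"dz":0,"ax":0,"ay":0,"az":0,"claw":0.41},{"dx":0,"dy":0,"dz":0,"ax":0,"ay":0,"az":0,"claw":0.45},{"dx":0,"dy":0,"dz":0,"ax":0,"ay":0,"az":0,"claw":0.5},{"dx":0,"dy":0,"dz":0,"ax":0,"ay":0,"az":0,"claw":0.5},{"dx":0,"dy":0,"dz":-0.35,"ax":0,"ay":0,"az":0,"claw":0.5},{"dx":0,"dy":0,"dz":-0.35,"ax":0,"ay":0,"az":0,"claw":0.5},{"dx":0,"dy":0,"dz":0,"ax":0,"ay":0,"az":0,"claw":0.5},{"dx":0,"dy":0,"dz":0,"ax":0,"ay":0,"az":0,"claw":0.42},{"dx":0,"dy":0,"dz":0,"ax":0,"ay":0,"az":0,"claw":0.38},{"dx":0,"dy":0,"dz":0,"ax":0,"ay":0,"az":0,"claw":0.35},{"dx":0,"dy":0,"dz":0,"ax":0,"ay":0,"az":0,"claw":0.32},{"dx":0,"dy":0,"dz":0,"ax":0,"ay":0,"az":0,"claw":0.29},{"dx":0,"dy":0,"dz":0,"ax":0,"ay":0,"az":0,"claw":0.25},{"dx":0,"dy":0,"dz":0,"ax":0,"ay":0,"az":0,"claw":0.1},{"dx":0,"dy":0,"dz":0,"ax":0,"ay":0,"az":0,"claw":0},{"dx":0,"dy":0,"dz":0,"ax":0,"ay":0,"az":0,"claw":0},{"dx":0,"dy":0,"dz":0,"ax":0,"ay":0,"az":0,"claw":0}]' 40
python3 - <<'E'
from h import *
from bench import get_image
go(.564,-.037,.3)
a=get_image('scene')[:,:,::-1][150:270,200:320]
go(.564,-.037,.3)
b=get_image('wrist')[:,:,::-1][170:370,180:380]; cv2.imwrite('pics/s6.png',np.hstack([cv2.resize(a,(400,400)),cv2.resize(b,(400,400))]))
E
```

```text
t: 8.6
ee_pos: [0.5646, -0.0373, 0.3001]
tcp_rot: [0.0, 0.138, 0.99, 0.0]
ft_force: [-1.2, 0.2, 5.4]
width: 0.363
t 8.6 pos [ 0.5646 -0.0373  0.3001] ft [-1.2  0.2  5.4] w 0.363 zaxis [ 8.e-04 -0.e+00 -1.e+00] tool cm [0.06 0.01 0.01]
t 8.65 pos [ 0.5646 -0.0373  0.3001] ft [-0.3 -0.7  5.6] w 0.361 zaxis [ 7.e-04 -0.e+00 -1.e+00] tool cm [0.06 0.01 0.01]
```

View pics/s6.png

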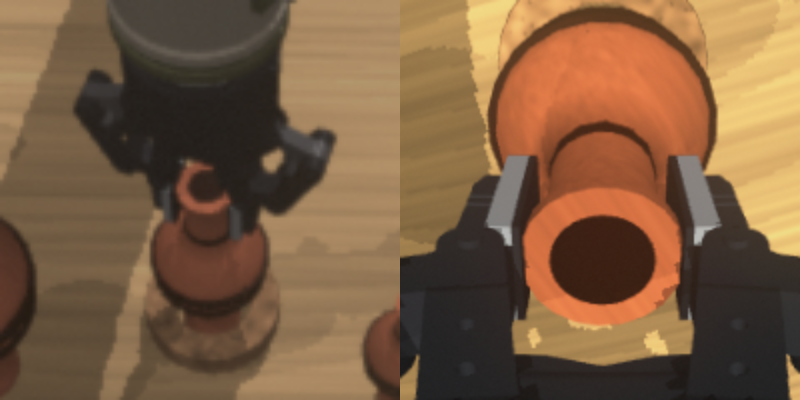

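Run:
```python
from h import *
c=get_calibration('wrist');s=readout.state()
Rm=cv2.Rodrigues(c['rvec'])[0];C=-Rm.T@c['tvec'];Rt=R.from_quat(s['tcp_rot'],scalar_first=True).as_matrix()
print('cam in tool mm',(Rt.T@(C-s['ee_pos'])*1e3).round(1))
def rayw(u,v):
    d=np.array([u-c['cx'],v-c['cy']]);r=np.hypot(*d);th=r/c['fx'];return Rm.T@np.r_[d/r*np.sin(th),np.cos(th)]
def at(uv,tz):  # point in tool frame at depth tz (m)
    o=Rt.T@(C-s['ee_pos']);d=Rt.T@rayw(*uv);return ((o+d*(tz-o[2])/d[2])*1e3).round(1)
for tz in (.165,.173,.18,.185,.19): print(tz,at((248.5,248.5),tz)[:2],at((315,248.5),tz)[:2])
print('lip z->tool', s['ee_pos'][2]-.16)
for tz in (s['ee_pos'][2]-.16,): print('lip edges',at((180+125/2,170+265/2),tz),at((180+282/2,170+265/2),tz),'front',at((180+203/2,170+324/2),tz),'back',at((180+203/2,170+187/2),tz))
```

```text
cam in tool mm [71.4  0.1 29.5]
0.165 [ 11.4 -14.9] [11.4 15.4]
0.173 [  7.9 -15.8] [ 7.9 16.3]
0.18 [  4.8 -16.6] [ 4.8 17.1]
0.185 [  2.6 -17.2] [ 2.5 17.6]
0.19 [  0.4 -17.7] [ 0.3 18.2]
lip z->tool 0.1401084632277426
lip edges [ -1.6 -15.7 140.1] [ -1.7  16.  140.1] front [-1.680e+01  1.000e-01  1.401e+02] back [1.630e+01 1.000e-01 1.401e+02]
```

Run:
```python
import cv2,numpy as np
a=cv2.imread('pics/w1.png');b=cv2.imread('pics/w5.png')
x=cv2.resize(a[240:340,130:430],None,fx=2.6,fy=2.6,interpolation=cv2.INTER_CUBIC)
y=cv2.resize(b[230:420,130:430],None,fx=1.7,fy=1.7,interpolation=cv2.INTER_CUBIC)
o=np.zeros((600,800,3),np.uint8);o[:x.shape[0],:x.shape[1]]=x;o[265:265+y.shape[0],:y.shape[1]]=y
cv2.imwrite('pics/z.png',cv2.convertScaleAbs(o,alpha=1.6,beta=25))
```

```text
(no output)
```

View pics/z.png

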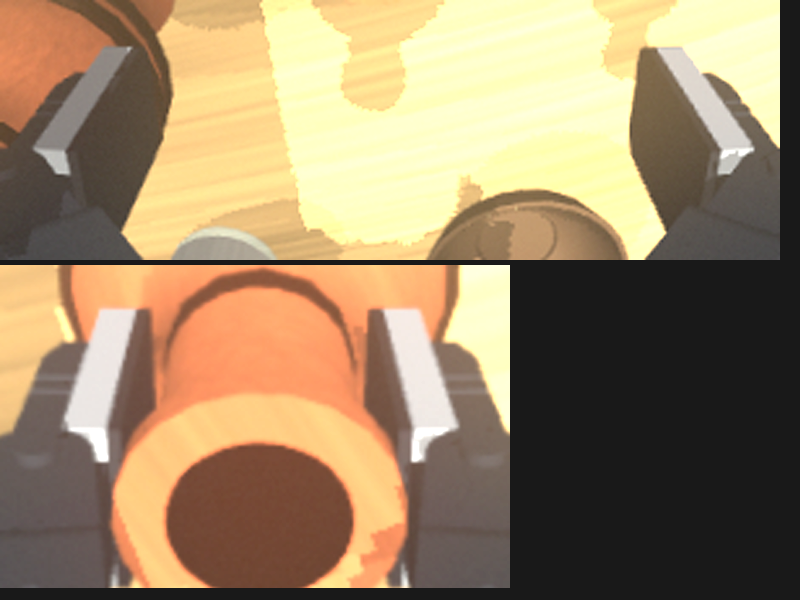

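Run:
```python
from h import *
c=get_calibration('wrist');s=readout.state()
Rm=cv2.Rodrigues(c['rvec'])[0];C=-Rm.T@c['tvec'];Rt=R.from_quat(s['tcp_rot'],scalar_first=True).as_matrix()
o=Rt.T@(C-s['ee_pos'])
def px(u,v,x=.011):
    d=np.array([u-c['cx'],v-c['cy']]);r=np.hypot(*d);th=r/c['fx'];d=Rt.T@Rm.T@np.r_[d/r*np.sin(th),np.cos(th)]
    return ((o+d*(x-o[0])/d[0])*1e3).round(1)
# grip 1, in w5/z crop
f=lambda X,Y:(140+(130+X/1.7)/2,120+(230+(Y-265)/1.7)/2)
for p in [(137,310),(370,310),(65,430),(108,430),(415,430),(105,460)]: print(p,px(*f(*p)))
print('far tip corner',px(*f(152,310),-.011),px(*f(367,310),-.011))
g=lambda X,Y:(130+X/2.6,240+Y/2.6)
print('open',[px(*g(*p)) for p in [(130,48),(655,48),(70,170),(715,172)]])
```

```text
(137, 310) [ 11.  -16.6 166.2]
(370, 310) [ 11.   15.  166.2]
(65, 430) [ 11.  -21.1 133.5]
(108, 430) [ 11.  -16.4 133.7]
(415, 430) [ 11.   16.9 133.6]
(105, 460) [ 11.  -16.  127.4]
far tip corner [-11.  -19.8 216.1] [-11.   19.8 216. ]
open [array([ 11. , -44.3, 153.9]), array([ 11. ,  43.9, 153.8]), array([ 11. , -41.8, 116.6]), array([ 11. ,  41.4, 116.1])]
```

Analysis: the pads are about 35 mm long, nearly the neck's length. An opening of 0.36 on the linkage is about 33 mm, so the pads now clamp the full lip band, evenly on both sides, with the flask upright. The 5 N upward force is drag from the pads swinging forward. That hold should be adequate, so I'll test it with a small slow lift at a firmer grip.

```bash
python3 -m handwheel '[{"dx":0,"dy":0,"dz":0,"ax":0,"ay":0,"az":0,"claw":0},{"dx":0,"dy":0,"dz":0,"ax":0,"ay":0,"az":0,"claw":0},{"dx":0,"dy":0,"dz":-0.1,"ax":0,"ay":0,"az":0,"claw":0},{"dx":0,"dy":0,"dz":-0.2,"ax":0,"ay":0,"az":0,"claw":0},{"dx":0,"dy":0,"dz":-0.2,"ax":0,"ay":0,"az":0,"claw":0},{"dx":0,"dy":0,"dz":-0.2,"ax":0,"ay":0,"az":0,"claw":0},{"dx":0,"dy":0,"dz":-0.2,"ax":0,"ay":0,"az":0,"claw":0},{"dx":0,"dy":0,"dz":-0.1,"ax":0,"ay":0,"az":0,"claw":0},{"dx":0,"dy":0,"dz":0,"ax":0,"ay":0,"az":0,"claw":0},{"dx":0,"dy":0,"dz":0,"ax":0,"ay":0,"az":0,"claw":0}]' 60
python3 - <<'E'
from h import *
from bench import get_image
go(.4855,.279,.34)
a=get_image('scene')[:,:,::-1][150:270,200:320]
go(.4855,.279,.34)
b=get_image('wrist')[:,:,::-1][170:370,180:380]; cv2.imwrite('pics/s7.png',np.hstack([cv2.resize(a,(400,400)),cv2.resize(b,(400,400))]))
E
```

```text
t: 9.7
ee_pos: [0.5644, -0.0372, 0.3097]
tcp_rot: [0.0, 0.137, 0.991, 0.0]
ft_force: [-0.3, 0.5, -2.3]
width: 0.357
t 9.7 pos [ 0.5644 -0.0372  0.3097] ft [-0.3  0.5 -2.3] w 0.357 zaxis [ 1.e-04  0.e+00 -1.e+00] tool cm [16.2  28.27 -3.03]
t 9.75 pos [ 0.5644 -0.0372  0.3097] ft [-0.2 -0.3 -2. ] w 0.356 zaxis [-0. -0. -1.] tool cm [16.2  28.28 -3.03]
```

View pics/s7.png

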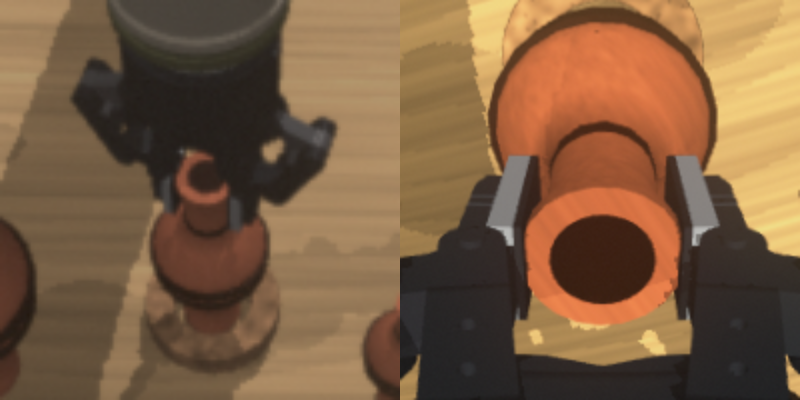

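Clean lift: weight shows as −2.3 N and the flask hasn't shifted in the hand. Raise it clear of the ring and neighbours.

```bash
python3 -m handwheel '[{"dx":0,"dy":0,"dz":-0.2,"ax":0,"ay":0,"az":0,"claw":0},{"dx":0,"dy":0,"dz":-0.4,"ax":0,"ay":0,"az":0,"claw":0},{"dx":0,"dy":0,"dz":-0.7,"ax":0,"ay":0,"az":0,"claw":0},{"dx":0,"dy":0,"dz":-0.9,"ax":0,"ay":0,"az":0,"claw":0},{"dx":0,"dy":0,"dz":-1,"ax":0,"ay":0,"az":0,"claw":0},{"dx":0,"dy":0,"dz":-1,"ax":0,"ay":0,"az":0,"claw":0},{"dx":0,"dy":0,"dz":-1,"ax":0,"ay":0,"az":0,"claw":0},{"dx":0,"dy":0,"dz":-1,"ax":0,"ay":0,"az":0,"claw":0},{"dx":0,"dy":0,"dz":-1,"ax":0,"ay":0,"az":0,"claw":0},{"dx":0,"dy":0,"dz":-1,"ax":0,"ay":0,"az":0,"claw":0},{"dx":0,"dy":0,"dz":-1,"ax":0,"ay":0,"az":0,"claw":0},{"dx":0,"dy":0,"dz":-1,"ax":0,"ay":0,"az":0,"claw":0},{"dx":0,"dy":0,"dz":-0.8,"ax":0,"ay":0,"az":0,"claw":0},{"dx":0,"dy":0,"dz":-0.6,"ax":0,"ay":0,"az":0,"claw":0},{"dx":0,"dy":0,"dz":-0.4,"ax":0,"ay":0,"az":0,"claw":0},{"dx":0,"dy":0,"dz":0,"ax":0,"ay":0,"az":0,"claw":0}]' 60
python3 - <<'E'
from h import *
from bench import get_image
go(.4855,.279,.34)
print('small',tri((325,243),(246,181)))
a=get_image('scene')[:,:,::-1];cv2.imwrite('pics/s8.png',a)
E
```

```text
t: 11.4
ee_pos: [0.5645, -0.0372, 0.4301]
tcp_rot: [0.0, 0.137, 0.991, 0.0]
ft_force: [-0.4, 0.3, -2.1]
width: 0.351
t 11.4 pos [ 0.5645 -0.0372  0.4301] ft [-0.4  0.3 -2.1] w 0.351 zaxis [ 7.e-04 -0.e+00 -1.e+00] tool cm [16.21 28.27  9.01]
small [0.61530345 0.08014777 0.11781643]
```

View pics/s8.png

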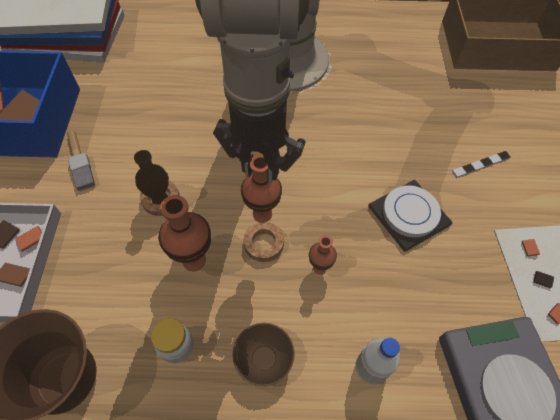

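```bash
python3 -m handwheel '[{"dx":0.2,"dy":0.35,"dz":0,"ax":0,"ay":0,"az":0,"claw":0},{"dx":0.4,"dy":0.7,"dz":0,"ax":0,"ay":0,"az":0,"claw":0},{"dx":0.6,"dy":1.05,"dz":0,"ax":0,"ay":0,"az":0,"claw":0},{"dx":0.81,"dy":1.41,"dz":0,"ax":0,"ay":0,"az":0,"claw":0},{"dx":0.81,"dy":1.41,"dz":0,"ax":0,"ay":0,"az":0,"claw":0},{"dx":0.81,"dy":1.41,"dz":0,"ax":0,"ay":0,"az":0,"claw":0},{"dx":0.81,"dy":1.41,"dz":0,"ax":0,"ay":0,"az":0,"claw":0},{"dx":0.81,"dy":1.41,"dz":0,"ax":0,"ay":0,"az":0,"claw":0},{"dx":0.81,"dy":1.41,"dz":0,"ax":0,"ay":0,"az":0,"claw":0},{"dx":0.81,"dy":1.41,"dz":0,"ax":0,"ay":0,"az":0,"claw":0},{"dx":0.81,"dy":1.41,"dz":0,"ax":0,"ay":0,"az":0,"claw":0},{"dx":0.81,"dy":1.41,"dz":0,"ax":0,"ay":0,"az":0,"claw":0},{"dx":0.81,"dy":1.41,"dz":0,"ax":0,"ay":0,"az":0,"claw":0},{"dx":0.81,"dy":1.41,"dz":0,"ax":0,"ay":0,"az":0,"claw":0},{"dx":0.81,"dy":1.41,"dz":0,"ax":0,"ay":0,"az":0,"claw":0},{"dx":0.81,"dy":1.41,"dz":0,"ax":0,"ay":0,"az":0,"claw":0},{"dx":0.81,"dy":1.41,"dz":0,"ax":0,"ay":0,"az":0,"claw":0},{"dx":0.6,"dy":1.05,"dz":0,"ax":0,"ay":0,"az":0,"claw":0},{"dx":0.4,"dy":0.7,"dz":0,"ax":0,"ay":0,"az":0,"claw":0},{"dx":0.2,"dy":0.35,"dz":0,"ax":0,"ay":0,"az":0,"claw":0}]' 60
python3 -c "
from h import *;go(.4855,.279,.34)"
```

```text
t: 13.45
ee_pos: [0.497, 0.2315, 0.4296]
tcp_rot: [-0.0, 0.137, 0.991, -0.0]
ft_force: [-0.5, -0.0, -2.4]
width: 0.356
t 13.45 pos [0.497  0.2315 0.4296] ft [-0.5 -0.  -2.4] w 0.356 zaxis [-1.e-04  0.e+00 -1.e+00] tool cm [2.39 4.26 8.96]
```

```bash
python3 -m handwheel '[{"dx":0.25,"dy":0.45,"dz":0,"ax":0,"ay":0,"az":0,"claw":0},{"dx":0.5,"dy":0.9,"dz":0,"ax":0,"ay":0,"az":0,"claw":0},{"dx":0.7,"dy":1.2,"dz":0,"ax":0,"ay":0,"az":0,"claw":0},{"dx":0.5,"dy":0.9,"dz":0.3,"ax":0,"ay":0,"az":0,"claw":0},{"dx":0.25,"dy":0.5,"dz":0.6,"ax":0,"ay":0,"az":0,"claw":0},{"dx":0.13,"dy":0.25,"dz":0.8,"ax":0,"ay":0,"az":0,"claw":0},{"dx":0,"dy":0,"dz":0.8,"ax":0,"ay":0,"az":0,"claw":0},{"dx":0,"dy":0,"dz":0.8,"ax":0,"ay":0,"az":0,"claw":0},{"dx":0,"dy":0,"dz":0.8,"ax":0,"ay":0,"az":0,"claw":0},{"dx":0,"dy":0,"dz":0.8,"ax":0,"ay":0,"az":0,"claw":0},{"dx":0,"dy":0,"dz":0.8,"ax":0,"ay":0,"az":0,"claw":0},{"dx":0,"dy":0,"dz":0.6,"ax":0,"ay":0,"az":0,"claw":0},{"dx":0,"dy":0,"dz":0.3,"ax":0,"ay":0,"az":0,"claw":0},{"dx":0,"dy":0,"dz":0,"ax":0,"ay":0,"az":0,"claw":0},{"dx":0,"dy":0,"dz":0,"ax":0,"ay":0,"az":0,"claw":0},{"dx":0,"dy":0,"dz":0,"ax":0,"ay":0,"az":0,"claw":0}]' 60
python3 - <<'E'
from h import *
from bench import get_image
go(.4855,.279,.33)
a=get_image('scene')[:,:,::-1]
b=get_image('top')[:,:,::-1]
cv2.imwrite('pics/s9.png',np.hstack([cv2.resize(a[110:260,345:495],(400,400)),cv2.resize(b[180:300,100:220],(400,400))]))
go(.4855,.279,.33)
E
```

```text
t: 15.05
ee_pos: [0.4865, 0.2774, 0.364]
tcp_rot: [0.0, 0.137, 0.991, 0.0]
ft_force: [-0.3, 0.1, -1.9]
width: 0.354
t 15.05 pos [0.4865 0.2774 0.364 ] ft [-0.3  0.1 -1.9] w 0.354 zaxis [ 5.e-04  3.e-04 -1.e+00] tool cm [0.14 0.13 3.4 ]
t 15.15 pos [0.4865 0.2774 0.364 ] ft [ 0.1  0.1 -2.1] w 0.352 zaxis [ 5.e-04  3.e-04 -1.e+00] tool cm [0.14 0.13 3.4 ]
```

View pics/s9.png

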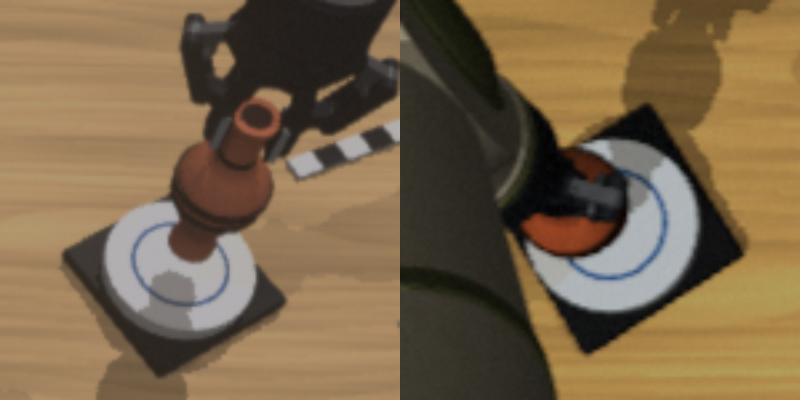

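Run:
```python
from h import *
p=readout.state()['ee_pos']
for dz in (-.3,-.22,-.14): X=p+[0,0,dz];print(X.round(3),'scenecrop',((proj('scene',X)-[345,110])/.375).round(1),'topcrop',((proj('top',X)-[100,180])/.3+[400,0]).round(1))
c=np.array([.4855,.279,.03]);print(((proj('scene',c)-[345,110])/.375),((proj('top',c)-[100,180])/.3+[400,0]))
```

```text
[0.486 0.277 0.064] scenecrop [189.  241.5] topcrop [602.2 215.8]
[0.486 0.277 0.144] scenecrop [219.5 183.5] topcrop [573.2 201.6]
[0.486 0.277 0.224] scenecrop [255.4 115.4] topcrop [539.7 185.2]
[179.20377331 262.71136161] [610.9400382  222.71229367]
```

The flask hangs upright (mouth seen at (257,117) against (255,115) predicted) and over the circle. I'll lower it to about 3 mm above the disc.

```bash
python3 -m handwheel '[{"dx":0.07,"dy":0.08,"dz":0.2,"ax":0,"ay":0,"az":0,"claw":0},{"dx":0.07,"dy":0.07,"dz":0.4,"ax":0,"ay":0,"az":0,"claw":0},{"dx":0,"dy":0,"dz":0.5,"ax":0,"ay":0,"az":0,"claw":0},{"dx":0,"dy":0,"dz":0.5,"ax":0,"ay":0,"az":0,"claw":0},{"dx":0,"dy":0,"dz":0.5,"ax":0,"ay":0,"az":0,"claw":0},{"dx":0,"dy":0,"dz":0.4,"ax":0,"ay":0,"az":0,"claw":0},{"dx":0,"dy":0,"dz":0.3,"ax":0,"ay":0,"az":0,"claw":0},{"dx":0,"dy":0,"dz":0.2,"ax":0,"ay":0,"az":0,"claw":0},{"dx":0,"dy":0,"dz":0.1,"ax":0,"ay":0,"az":0,"claw":0},{"dx":0,"dy":0,"dz":0,"ax":0,"ay":0,"az":0,"claw":0},{"dx":0,"dy":0,"dz":0,"ax":0,"ay":0,"az":0,"claw":0}]' 60
python3 -c "
from h import *;go(.4855,.279,.33)"
python3 -m handwheel '[{"dx":0,"dy":0,"dz":0.05,"ax":0,"ay":0,"az":0,"claw":0},{"dx":0,"dy":0,"dz":0.05,"ax":0,"ay":0,"az":0,"claw":0},{"dx":0,"dy":0,"dz":0.05,"ax":0,"ay":0,"az":0,"claw":0},{"dx":0,"dy":0,"dz":0.05,"ax":0,"ay":0,"az":0,"claw":0},{"dx":0,"dy":0,"dz":0,"ax":0,"ay":0,"az":0,"claw":0},{"dx":0,"dy":0,"dz":0,"ax":0,"ay":0,"az":0,"claw":0}]' 60
```

```text
t: 16.25
ee_pos: [0.4855, 0.2792, 0.3328]
tcp_rot: [0.0, 0.137, 0.991, 0.0]
ft_force: [-0.7, -0.1, -2.5]
width: 0.356
t 16.25 pos [0.4855 0.2792 0.3328] ft [-0.7 -0.1 -2.5] w 0.356 zaxis [ 3.e-04  1.e-04 -1.e+00] tool cm [-0.   -0.02  0.28]
t: 16.85
ee_pos: [0.4855, 0.2792, 0.3307]
tcp_rot: [0.0, 0.137, 0.991, -0.0]
ft_force: [0.5, -0.0, -1.7]
width: 0.354
```

```bash
python3 -m handwheel '[{"dx":0,"dy":0,"dz":0.03,"ax":0,"ay":0,"az":0,"claw":0},{"dx":0,"dy":0,"dz":0.03,"ax":0,"ay":0,"az":0,"claw":0},{"dx":0,"dy":0,"dz":0,"ax":0,"ay":0,"az":0,"claw":0}]'
python3 -m handwheel '[{"dx":0,"dy":0,"dz":0.03,"ax":0,"ay":0,"az":0,"claw":0},{"dx":0,"dy":0,"dz":0,"ax":0,"ay":0,"az":0,"claw":0}]'
```

```text
t: 17.15
ee_pos: [0.4855, 0.2792, 0.3302]
tcp_rot: [0.0, 0.137, 0.991, 0.0]
ft_force: [0.0, -0.8, -0.1]
width: 0.35
t: 17.35
ee_pos: [0.4856, 0.2792, 0.3302]
tcp_rot: [0.0, 0.137, 0.991, 0.0]
ft_force: [-0.6, -0.5, 4.5]
width: 0.351
```

```bash
python3 -m handwheel '[{"dx":0,"dy":0,"dz":0.03,"ax":0,"ay":0,"az":0,"claw":0},{"dx":0,"dy":0,"dz":0,"ax":0,"ay":0,"az":0,"claw":0}]'
```

```text
t: 17.55
ee_pos: [0.4857, 0.2793, 0.3302]
tcp_rot: [0.001, 0.137, 0.991, 0.0]
ft_force: [0.0, -1.0, 7.5]
width: 0.353
```

Contact at z≈0.330, where expected. I'll back off slightly, drop the grip to 20 N, then open in tiny steps.

```bash
python3 -m handwheel '[{"dx":0,"dy":0,"dz":-0.03,"ax":0,"ay":0,"az":0,"claw":0},{"dx":0,"dy":0,"dz":0,"ax":0,"ay":0,"az":0,"claw":0}]' 40
python3 -m handwheel '[{"dx":0,"dy":0,"dz":0,"ax":0,"ay":0,"az":0,"claw":0.2},{"dx":0,"dy":0,"dz":0,"ax":0,"ay":0,"az":0,"claw":0.3},{"dx":0,"dy":0,"dz":0,"ax":0,"ay":0,"az":0,"claw":0.34}]' 20
python3 - <<'E'
from h import *
from bench import get_image
go(.4855,.279,.33)
a=get_image('scene')[:,:,::-1];b=get_image('wrist')[:,:,::-1][170:370,180:380]
cv2.imwrite('pics/s10.png',np.hstack([cv2.resize(a[110:260,345:495],(400,400)),cv2.resize(b,(400,400))]))
E
```

```text
t: 17.75
ee_pos: [0.4856, 0.2792, 0.3301]
tcp_rot: [0.0, 0.137, 0.991, 0.0]
ft_force: [-0.2, -0.8, 6.2]
width: 0.355
t: 18.05
ee_pos: [0.4856, 0.2792, 0.3302]
tcp_rot: [0.0, 0.137, 0.991, 0.0]
ft_force: [-0.5, -1.0, 7.0]
width: 0.355
t 18.05 pos [0.4856 0.2792 0.3302] ft [-0.5 -1.   7. ] w 0.355 zaxis [ 7.e-04  4.e-04 -1.e+00] tool cm [ 0.01 -0.03  0.02]
```

View pics/s10.png

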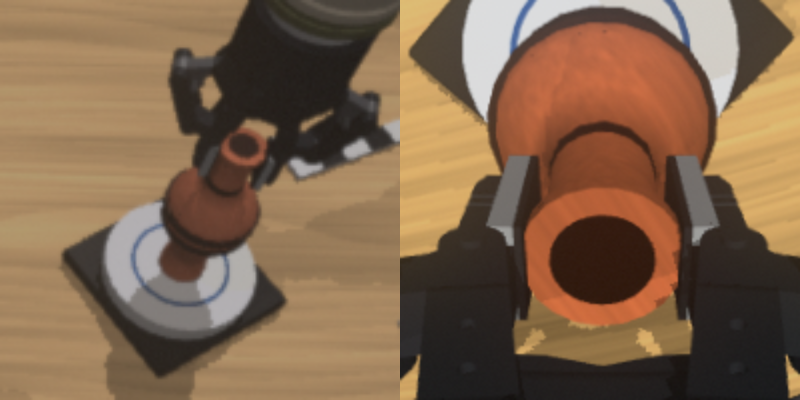

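The foot stands within the blue circle and the flask is upright. Now a very slow release.

```bash
python3 -m handwheel '[{"dx":0,"dy":0,"dz":0,"ax":0,"ay":0,"az":0,"claw":0.345},{"dx":0,"dy":0,"dz":0,"ax":0,"ay":0,"az":0,"claw":0.35},{"dx":0,"dy":0,"dz":0,"ax":0,"ay":0,"az":0,"claw":0.353},{"dx":0,"dy":0,"dz":0,"ax":0,"ay":0,"az":0,"claw":0.356},{"dx":0,"dy":0,"dz":0,"ax":0,"ay":0,"az":0,"claw":0.359},{"dx":0,"dy":0,"dz":0,"ax":0,"ay":0,"az":0,"claw":0.362},{"dx":0,"dy":0,"dz":0,"ax":0,"ay":0,"az":0,"claw":0.365},{"dx":0,"dy":0,"dz":0,"ax":0,"ay":0,"az":0,"claw":0.368},{"dx":0,"dy":0,"dz":0,"ax":0,"ay":0,"az":0,"claw":0.371},{"dx":0,"dy":0,"dz":0,"ax":0,"ay":0,"az":0,"claw":0.374}]'
python3 - <<'E'
from h import *
from bench import get_image
go(.4855,.279,.33)
a=get_image('scene')[:,:,::-1];b=get_image('wrist')[:,:,::-1][170:370,180:380]
cv2.imwrite('pics/s11.png',np.hstack([cv2.resize(a[110:260,345:495],(400,400)),cv2.resize(b,(400,400))]))
E
```

```text
t: 19.15
ee_pos: [0.4855, 0.2792, 0.3299]
tcp_rot: [0.0, 0.137, 0.991, 0.0]
ft_force: [0.4, 0.0, 5.5]
width: 0.375
t 19.15 pos [0.4855 0.2792 0.3299] ft [0.4 0.  5.5] w 0.375 zaxis [ 4.e-04  3.e-04 -1.e+00] tool cm [-0.   -0.02 -0.01]
```

View pics/s11.png

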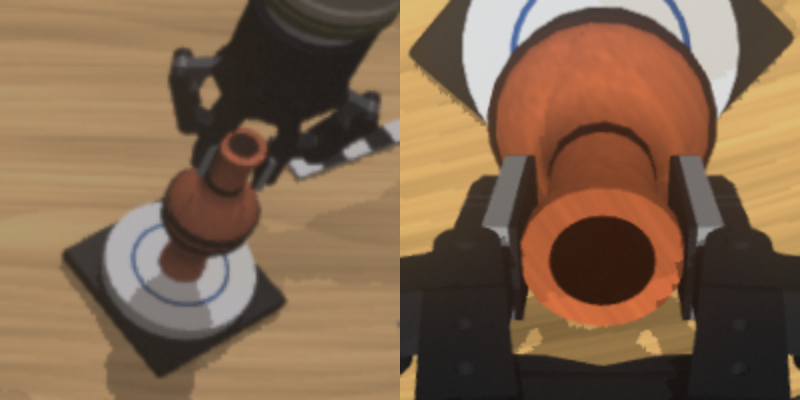

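```bash
python3 -m handwheel '[{"dx":0,"dy":0,"dz":0,"ax":0,"ay":0,"az":0,"claw":0.377},{"dx":0,"dy":0,"dz":0,"ax":0,"ay":0,"az":0,"claw":0.38},{"dx":0,"dy":0,"dz":0,"ax":0,"ay":0,"az":0,"claw":0.383},{"dx":0,"dy":0,"dz":0,"ax":0,"ay":0,"az":0,"claw":0.386},{"dx":0,"dy":0,"dz":0,"ax":0,"ay":0,"az":0,"claw":0.389}]'
python3 -m handwheel '[{"dx":0,"dy":0,"dz":0,"ax":0,"ay":0,"az":0,"claw":0.392},{"dx":0,"dy":0,"dz":0,"ax":0,"ay":0,"az":0,"claw":0.395},{"dx":0,"dy":0,"dz":0,"ax":0,"ay":0,"az":0,"claw":0.398},{"dx":0,"dy":0,"dz":0,"ax":0,"ay":0,"az":0,"claw":0.40},{"dx":0,"dy":0,"dz":0,"ax":0,"ay":0,"az":0,"claw":0.403}]'
python3 - <<'E'
from h import *
from bench import get_image
go(.4855,.279,.33)
a=get_image('scene')[:,:,::-1];b=get_image('wrist')[:,:,::-1][170:370,180:380]
cv2.imwrite('pics/s12.png',np.hstack([cv2.resize(a[110:260,345:495],(400,400)),cv2.resize(b,(400,400))]))
E
```

```text
t: 19.75
ee_pos: [0.4853, 0.2791, 0.3295]
tcp_rot: [-0.0, 0.137, 0.991, -0.0]
ft_force: [0.3, -0.8, 0.7]
width: 0.389
t: 20.25
ee_pos: [0.4855, 0.2791, 0.3298]
tcp_rot: [-0.0, 0.137, 0.991, -0.0]
ft_force: [0.3, -0.3, 0.4]
width: 0.405
t 20.25 pos [0.4855 0.2791 0.3298] ft [ 0.3 -0.3  0.4] w 0.405 zaxis [-0.e+00 -1.e-04 -1.e+00] tool cm [-0.01 -0.01 -0.02]
```

View pics/s12.png

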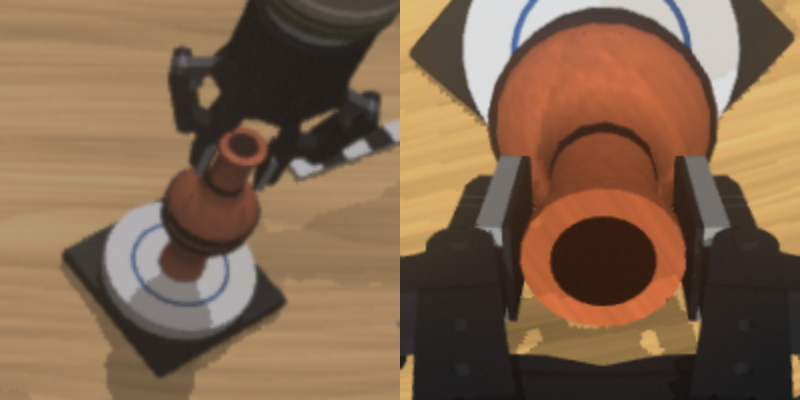

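The force is back to zero and the flask is unmoved, so it stands free. I'll keep opening gradually, check, then rise straight up.

```bash
python3 -m handwheel '[{"dx":0,"dy":0,"dz":0,"ax":0,"ay":0,"az":0,"claw":0.41},{"dx":0,"dy":0,"dz":0,"ax":0,"ay":0,"az":0,"claw":0.42},{"dx":0,"dy":0,"dz":0,"ax":0,"ay":0,"az":0,"claw":0.43},{"dx":0,"dy":0,"dz":0,"ax":0,"ay":0,"az":0,"claw":0.45},{"dx":0,"dy":0,"dz":0,"ax":0,"ay":0,"az":0,"claw":0.47},{"dx":0,"dy":0,"dz":0,"ax":0,"ay":0,"az":0,"claw":0.5},{"dx":0,"dy":0,"dz":0,"ax":0,"ay":0,"az":0,"claw":0.54},{"dx":0,"dy":0,"dz":0,"ax":0,"ay":0,"az":0,"claw":0.58},{"dx":0,"dy":0,"dz":0,"ax":0,"ay":0,"az":0,"claw":0.63},{"dx":0,"dy":0,"dz":0,"ax":0,"ay":0,"az":0,"claw":0.68},{"dx":0,"dy":0,"dz":0,"ax":0,"ay":0,"az":0,"claw":0.74},{"dx":0,"dy":0,"dz":0,"ax":0,"ay":0,"az":0,"claw":0.8},{"dx":0,"dy":0,"dz":0,"ax":0,"ay":0,"az":0,"claw":0.8}]'
python3 - <<'E'
from h import *
from bench import get_image
go(.4855,.279,.33)
a=get_image('scene')[:,:,::-1];b=get_image('wrist')[:,:,::-1][170:370,180:380]
cv2.imwrite('pics/s13.png',np.hstack([cv2.resize(a[110:260,345:495],(400,400)),cv2.resize(b,(400,400))]))
E
```

```text
t: 21.65
ee_pos: [0.4855, 0.2792, 0.3298]
tcp_rot: [0.0, 0.137, 0.991, -0.0]
ft_force: [-0.5, -0.1, -0.2]
width: 0.793
t 21.65 pos [0.4855 0.2792 0.3298] ft [-0.5 -0.1 -0.2] w 0.793 zaxis [ 0. -0. -1.] tool cm [-0.01 -0.01 -0.02]
```

View pics/s13.png

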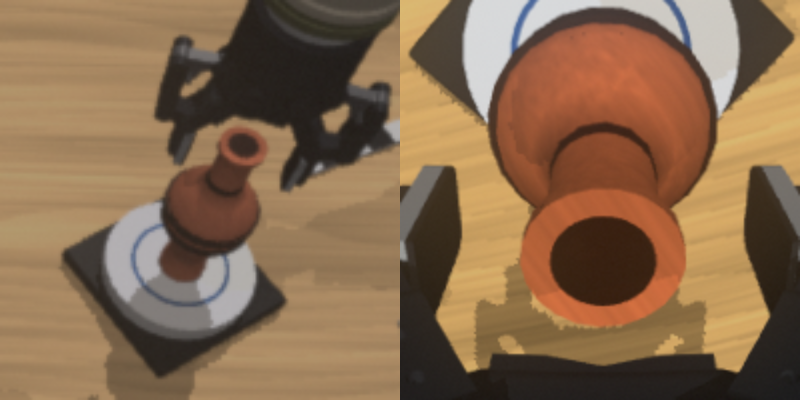

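The flask stands upright on its own, fingers well clear on both sides. Rise straight up, then wait a second.

```bash
python3 -m handwheel '[{"dx":0,"dy":0,"dz":-0.3,"ax":0,"ay":0,"az":0,"claw":0.8},{"dx":0,"dy":0,"dz":-0.6,"ax":0,"ay":0,"az":0,"claw":0.8},{"dx":0,"dy":0,"dz":-1,"ax":0,"ay":0,"az":0,"claw":0.8},{"dx":0,"dy":0,"dz":-1,"ax":0,"ay":0,"az":0,"claw":0.8},{"dx":0,"dy":0,"dz":-1,"ax":0,"ay":0,"az":0,"claw":0.8},{"dx":0,"dy":0,"dz":-1,"ax":0,"ay":0,"az":0,"claw":0.8},{"dx":0,"dy":0,"dz":-1,"ax":0,"ay":0,"az":0,"claw":0.8},{"dx":0,"dy":0,"dz":-1,"ax":0,"ay":0,"az":0,"claw":0.8},{"dx":0,"dy":0,"dz":-1,"ax":0,"ay":0,"az":0,"claw":0.8},{"dx":0,"dy":0,"dz":-1,"ax":0,"ay":0,"az":0,"claw":0.8},{"dx":0,"dy":0,"dz":-1,"ax":0,"ay":0,"az":0,"claw":0.8},{"dx":0,"dy":0,"dz":-0.7,"ax":0,"ay":0,"az":0,"claw":0.8},{"dx":0,"dy":0,"dz":-0.4,"ax":0,"ay":0,"az":0,"claw":0.8},{"dx":0,"dy":0,"dz":0,"ax":0,"ay":0,"az":0,"claw":0.8}]'
python3 - <<'E'
from bench import get_image
import cv2
cv2.imwrite('pics/f1.png',get_image('scene')[:,:,::-1])
E
python3 -m handwheel '[{"dx":0,"dy":0,"dz":0,"ax":0,"ay":0,"az":0,"claw":0.8},{"dx":0,"dy":0,"dz":0,"ax":0,"ay":0,"az":0,"claw":0.8},{"dx":0,"dy":0,"dz":0,"ax":0,"ay":0,"az":0,"claw":0.8},{"dx":0,"dy":0,"dz":0,"ax":0,"ay":0,"az":0,"claw":0.8},{"dx":0,"dy":0,"dz":0,"ax":0,"ay":0,"az":0,"claw":0.8},{"dx":0,"dy":0,"dz":0,"ax":0,"ay":0,"az":0,"claw":0.8},{"dx":0,"dy":0,"dz":0,"ax":0,"ay":0,"az":0,"claw":0.8},{"dx":0,"dy":0,"dz":0,"ax":0,"ay":0,"az":0,"claw":0.8},{"dx":0,"dy":0,"dz":0,"ax":0,"ay":0,"az":0,"claw":0.8},{"dx":0,"dy":0,"dz":0,"ax":0,"ay":0,"az":0,"claw":0.8},{"dx":0,"dy":0,"dz":0,"ax":0,"ay":0,"az":0,"claw":0.8},{"dx":0,"dy":0,"dz":0,"ax":0,"ay":0,"az":0,"claw":0.8}]'
python3 - <<'E'
from h import *
from bench import get_image
go(.4855,.279,.33)
a=cv2.imread('pics/f1.png');b=get_image('scene')[:,:,::-1];cv2.imwrite('pics/f2.png',b)
z=cv2.imread('pics/scene0.png')
d=lambda p,q,y0,y1,x0,x1:int(cv2.absdiff(p[y0:y1,x0:x1],q[y0:y1,x0:x1]).max())
print('flask 1.2s diff',d(a,b,150,250,365,455),'black flask vs start',d(z,b,145,215,130,185))
M=np.array([.4855,.279,.19]);print('mouth pred',proj('scene',M),'foot',proj('scene',M-[0,0,.16]))
E
```

```text
t: 23.15
ee_pos: [0.4855, 0.2792, 0.4403]
tcp_rot: [0.0, 0.137, 0.991, 0.0]
ft_force: [0.6, -0.4, -0.5]
width: 0.801
t: 24.4
ee_pos: [0.4854, 0.2792, 0.4398]
tcp_rot: [0.0, 0.137, 0.991, 0.0]
ft_force: [-0.4, -0.2, -0.5]
width: 0.799
t 24.4 pos [0.4854 0.2792 0.4398] ft [-0.4 -0.2 -0.5] w 0.799 zaxis [ 1.e-04  0.e+00 -1.e+00] tool cm [-1.000e-02 -2.000e-02  1.098e+01]
flask 1.2s diff 11 black flask vs start 7
mouth pred [435.58315194 164.24298547] foot [412.20141499 208.5167606 ]
```

View pics/f2.png

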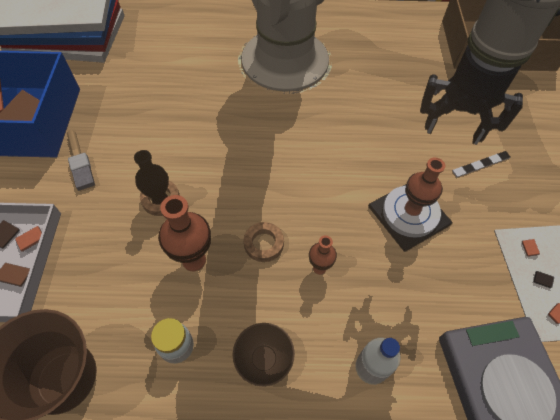

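The final picture shows the flask upright on the stand, mouth at (435,166) against (435.6,164) predicted, and its foot inside the blue circle. Nothing changed over 1.2 s beyond image noise, and the black flask at (152,180) is untouched.

```bash
python3 -c "
from bench import robot;print(robot.close_job())"
```

```text
the job is handed in; nothing more can be done
None
```

The middle-sized terracotta flask now stands upright on its foot inside the blue circle on the photo stand. I lowered it in sub-millimetre steps until the wrist force showed contact, opened the jaws slowly and rose straight up. The job was handed in at about 24.4 s of the 51 s allowed.

**Final checks:**
- **Stillness:** with the hand off and about 11 cm higher, two pictures 1.2 s apart showed only image noise around the flask.
- **Position:** its mouth was within about 2 px of where an upright flask at the circle's centre would appear.
- **Black flask:** the image around it matched the starting picture to within noise.
- **Force:** the wrist force was back to about zero, and the highest reading at the end of a move was 7.5 N.

**What did not go as described:** the pads did not close on the 26 mm neck. The jaw opening pointed to roughly 31–33 mm, which fits the 33 mm lip, because the pads are almost as long as the neck. One re-grip 7 mm higher gave nearly the same opening, so I carried the flask that way at 60 N, and it did not slip or tilt. At set-down the foot pressed on the stand with roughly 10 N, slightly more than I intended, and this cleared on release.

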